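# Load the starter solenoid and start its test

## Robot

A 6-joint arm with a two-finger parallel gripper is mounted at the origin on the work surface. World frame = base frame: x ahead of the robot, y to its left, z up, the work surface at z = 0. Lengths are in m, angles in rad, forces in N, time in s.
With the tool pointing down it reaches from about 0.25 to 0.775 m from the base axis. Payload 4 kg.
Tool frame: the origin (TCP) lies midway between the tips of the shut fingers; the grasp point (between the pads) lies 19 mm behind it (robot.grasp_offset is the distance from the TCP to the grasp point, in m); z points along the fingers, y is the direction in which the jaws open and shut (so a half turn about z gives the same grasp; the last joint's range is limited). The gripper opens to 94 mm and grips with 3 to 60 N. Pads are 16 mm wide; open, the fingers measure 119 mm over their backs; the gripper's body (75 mm by 177 mm) begins 78 mm behind the grasp point.
Start: joints at [-0.103, 0.087, 1.371, -0, 1.684, -0.103], TCP at [0.55, -0, 0.206] pointing down, gripper open.
Joint ranges: [-3.1, 3.1], [-0.76, 2.03], [0.27, 2.55], [-1.08, 4.22], [0.17, 2.65], [-2.57, 2.57]. Speed limits (rad/s): [2.79, 2.79, 3.14, 3.14, 3.14, 3.14].

## Interface

Orientations are given as [roll, pitch, yaw] about the fixed x, y, z axes, in that order (R = Rz(yaw) Ry(pitch) Rx(roll)).
In Python, from bench import status, viewer, order, robot gives the robot as it stands. The module is installed in compiled form; this text tells all that it offers.
- The arm moves only by the tool move_arm, never from a script. Its argument "targets" is a list of rows, each a list of 3 entries, a list of its own where there are three numbers: the shift along the tool's x, y, z in mm, then the turn, a rotation vector about the tool's x, y, z in degrees, then the opening, from -1 (shut) to 1 (fully open). A call has 1 to 20 rows; each row is the pose to reach, as a shift and turn from the pose commanded when the call began, along the tool's axes at that moment; what a row does not reach only later rows make up. A row lasts 1/8 s, in which the tool goes at most 62.5 mm and 10.7 degrees, less where a joint would pass 70% of its speed; a pose out of reach is approached as far as the arm can. A call with a gripper value outside its range is refused whole. The fingers move at their own pace and stop on an object; the grip force is fixed at half the most. Time passes only in rows, so rows that repeat a pose let the fingers close. It gives the time, the measured TCP pose, the force and the opening at its end, in the units of the state.
- status.get_obs(): the state, without advancing time (a new reading comes with each control period).
- viewer.snapshot(name): name is "scene" or "side" or "wrist"; returns the picture (420x560x3 uint8, red, green, blue); there is no depth.
- viewer.camera_model(name): a dict with "K" (3x3 intrinsics, pixels), "xyz" and "attitude" of the camera in the world; the wrist camera has in their place "T_tool_cam" (4x4, takes a point from camera to tool coordinates, whose origin is the TCP and whose axes are the flange's). Camera axes: x right, y up, looking along -z (the intrinsics and any distortion apply to the point x, -y, -z); pixel columns grow to the right and rows downward; lengths in m; the calibration is good to about 2 mm. A picture is of the moment at which its call begins: read the wrist's pose just before it. camera_model takes no time and is no camera call.
- order.close_job(): hands the job in, once; it reports no verdict.
The state is a dict: "time": time; "joint_positions": joint angles; "qvel": joint speeds; "joint_torque": joint torques, N m; "tool_pos": TCP position; "ee_rot": TCP orientation; "wrist_force": force on the tool from outside, world axes, zero at the start; "wrist_torque": the same for the moment, N m; "width": finger opening in m.
Only numpy, scipy, OpenCV 4.12 (cv2) and the standard library are available. Lean on these libraries where they do the work, as an engineer would, in place of code of your own. Each camera call takes 0.05 s, during which the arm holds its last target. There are 200 camera calls.

## Task

Take the starter solenoid with the blue cap and set it upright, gently, in the round cup of the tester dock. Then start the test: press the green dome key down just until it clicks (its force drops), no further towards its stop, and let it come up again. Do not click the yellow or the red key.

Things in the scene. Friction and masses are not known exactly. Their poses are not given: they have to be found in the camera images.
- solenoid: Starter solenoid with a BLUE cap, loose, standing upright on the bench, 0.25 kg: steel can 44 mm in diameter and 60 mm high, blue plastic cap 40 mm in diameter above it up to 74 mm, two copper studs (9 mm either side of the axis, along its y) up to 84 mm. Origin at the centre of its underside, z up. A like solenoid with a RED cap stands near; it is not wanted and can change places with this one.
- dock: Tester dock, fixed to the bench: grey plate 130 x 130 x 10 mm with a round black cup in its middle, inner diameter 66 mm, outer 78 mm. Origin at the centre of the plate's underside on the bench, z up; the cup's brass-covered floor is 12 mm and its rim 24 mm above the origin.
- key_green_top (a point): Centre of the top face of the GREEN dome key; moves with the key. The key is a round cap 38 mm in diameter, its top slightly domed and 56 mm above the bench when up. Green, yellow and red keys stand in a row, in any order, 85 mm apart on a fixed panel (120 x 280 x 30 mm high) on the right of the bench; round each is a black bezel 58 mm in diameter, 36 mm above the bench.
- key_green (a joint): How far the green dome key is pushed down, m: 0 up, 0.010 at its stop. Straight down the force rises from 0.7 N to a peak of about 5 N at 2.5 mm, then the dome clicks and the force drops to 2.5 N at 6.5 mm; after that it rises again, 5 N at 8.5 mm and 12 N at the stop. The click counts from 3.5 mm; deeper than 8.5 mm is too far. It springs back up when let go.
- key_yellow (a joint): How far the yellow dome key is pushed down, m: 0 up, 0.010 at its stop; it stands on the same panel as the green one, same size and feel.
- key_red (a joint): How far the red dome key is pushed down, m: 0 up, 0.010 at its stop; it stands on the same panel as the green one, same size and feel.
Not all that is in view belongs to the job. Several things look just like the dock: the one meant starts farthest from the robot's base. What is shaped like the solenoid but pink is not meant.

How it is judged:
By the outcome, as a careful person would: the job done as asked, in the order asked, and still so for the second after the job is handed in, with the robot touching nothing.
It also fails if it takes over 58 s, if anything falls off the work surface, if the arm or the gripper's body presses on something with over 40 N, if the wrist force passes 120 N, or if a joint passes its speed limit or range.

## Working session

There is one attempt and no reset: what is moved stays moved. The work goes in short steps, Python scripts to look and compute and a tool call to move; the robot and the scene stay as the last step left them, time stands still between calls to the robot, and variables do not carry over. Pictures are saved under pics/ and viewed, about 8 in all and at most 12, crops included, and the job is handed in when it is done.

Besides the shell and the picture viewer there is one more tool, called after "Emit:" as name([rows], argument=value, ...), one row to a line, values as JSON. move_arm: Moves the arm, as the interface text tells. Its arguments: {"type":"object","properties":{"targets":{"type":"array"}},"required":["targets"]}

```bash
mkdir -p pics
cat > h.py <<'E'
import numpy as np, cv2
from bench import status, viewer, order, robot
from scipy.spatial.transform import Rotation as R
def snap(name, fn):
    o=status.get_obs(); im=viewer.snapshot(name)
    cv2.imwrite('pics/'+fn+'.png', im[:,:,::-1]); return o,im
E
python3 - <<'E'
from h import *
np.set_printoptions(precision=4,suppress=True)
for n in ['scene','side','wrist']:
    snap(n,n+'0'); print(n,viewer.camera_model(n))
print(status.get_obs())
a=cv2.imread('pics/scene0.png')
E
```

```text
scene {'K': array([[386.9712,   0.    , 281.4571],
       [  0.    , 386.9712, 211.3584],
       [  0.    ,   0.    ,   1.    ]]), 'xyz': array([1.1169, 0.1051, 0.798 ]), 'attitude': array([0.75  , 0.0144, 1.7269])}
side {'K': array([[401.0009,   0.    , 278.1282],
       [  0.    , 401.0009, 211.7896],
       [  0.    ,   0.    ,   1.    ]]), 'xyz': array([0.2237, 0.774 , 0.5633]), 'attitude': array([ 1.0338,  0.0131, -2.8183])}
wrist {'K': array([[298.0553,   0.    , 279.1361],
       [  0.    , 298.0553, 212.4853],
       [  0.    ,   0.    ,   1.    ]]), 'T_tool_cam': array([[-0.0002,  0.9594,  0.282 ,  0.082 ],
       [ 1.    ,  0.0003, -0.0001, -0.0006],
       [-0.0002,  0.282 , -0.9594, -0.1803],
       [ 0.    ,  0.    ,  0.    ,  1.    ]])}
{'time': 0.15, 'joint_positions': array([-0.1031,  0.0878,  1.3719,  0.    ,  1.6836, -0.1031]), 'qvel': array([ 0.0007, -0.0007, -0.0058,  0.0025, -0.    , -0.0012]), 'joint_torque': array([  0.0012, -34.0636, -30.2795,   0.0719,   0.0304,  -0.0001]), 'tool_pos': array([0.5496, 0.0001, 0.2046]), 'ee_rot': array([-3.14  , -0.0002,  1.5708]), 'wrist_force': array([-0.0492,  0.1031,  0.7932]), 'wrist_torque': array([ 0.0029, -0.0205,  0.0276]), 'width': 0.09418459655003145}
```

View pics/scene0.png

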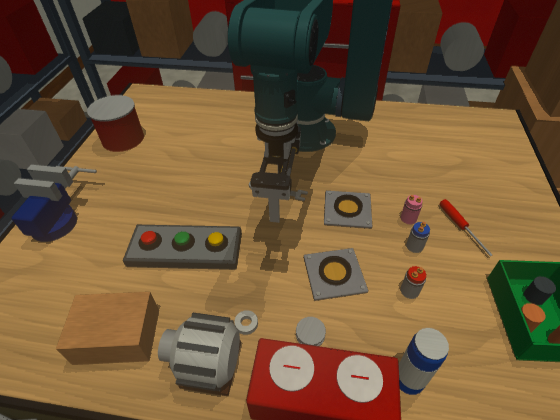

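View pics/side0.png

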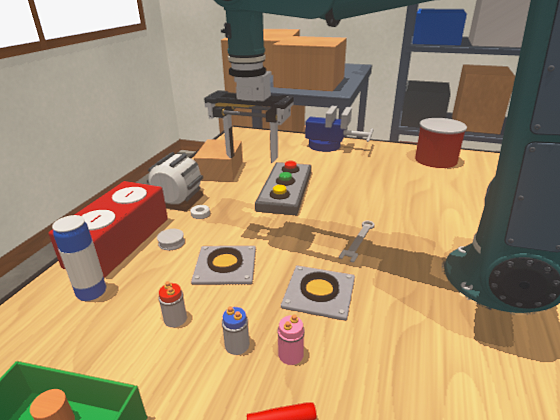

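The scene view shows the blue solenoid at (419,237), docks at (335,272) and (348,207), and the green key at (182,241). The side view shows the same things: blue at (235,316), docks at (226,261) and (320,288), green at (286,177). No third dock is visible. Next I'll measure these in both views.

```bash
cat >> h.py <<'E'
def campose(name,o=None):
    m=viewer.camera_model(name)
    if name=='wrist':
        T=np.eye(4);T[:3,:3]=R.from_euler('xyz',o['ee_rot']).as_matrix();T[:3,3]=o['tool_pos']
        T=T@m['T_tool_cam'];return m['K'],T[:3,:3],T[:3,3]
    return m['K'],R.from_euler('xyz',m['attitude']).as_matrix(),m['xyz']
def ray(name,uv,o=None):
    K,Rm,c=campose(name,o)
    d=np.linalg.inv(K)@[uv[0],uv[1],1.]
    return c,Rm@[d[0],-d[1],-d[2]]
def onplane(name,uv,z,o=None):
    c,d=ray(name,uv,o);return c+d*(z-c[2])/d[2]
def blobs(im,lo,hi,amin=40,box=None):
    hsv=cv2.cvtColor(im,cv2.COLOR_RGB2HSV);m=cv2.inRange(hsv,lo,hi)
    if box: k=np.zeros_like(m);k[box[1]:box[3],box[0]:box[2]]=1;m=m*k
    n,_,s,c=cv2.connectedComponentsWithStats(m)
    return [(c[i].round(1),s[i].tolist()) for i in range(1,n) if s[i][4]>=amin]
def cross(r1,r2):
    A=np.array([r1[1],-r2[1]]).T;t=np.linalg.lstsq(A,r2[0]-r1[0],rcond=None)[0]
    p,q=r1[0]+t[0]*r1[1],r2[0]+t[1]*r2[1];return (p+q)/2,np.linalg.norm(p-q)
E
python3 - <<'E'
from h import *
np.set_printoptions(precision=4,suppress=True)
rng={'blue':((105,90,40),(125,255,255)),'green':((45,100,40),(75,255,255)),'brass':((12,130,120),(24,255,255))}
bx={'scene':{'blue':(390,210,450,260),'green':(160,220,205,260),'brass':(310,185,380,290)},
    'side':{'blue':(215,300,260,345),'green':(270,165,300,190),'brass':(200,240,345,305)}}
zz={'blue':0.068,'green':0.054,'brass':0.012}
C={}
for n in ['scene','side']:
    im=cv2.imread(f'pics/{n}0.png')[:,:,::-1].copy()
    for k in rng:
        for c,s in blobs(im,*rng[k],40,bx[n][k]):
            print(n,k,c,s,onplane(n,c,zz[k])); C.setdefault((n,k),[]).append(c)
for k in ['blue','green']:
    print(k,cross(ray('scene',C['scene',k][0]),ray('side',C['side',k][0])))
E
```

```text
scene blue [421.3 229.3] [413, 222, 17, 14, 118] [0.4574 0.3381 0.068 ]
scene green [181.4 237.3] [174, 232, 16, 12, 144] [ 0.5563 -0.2458  0.054 ]
scene brass [348.2 231.5] [310, 185, 70, 105, 3582] [0.442  0.1657 0.012 ]
scene brass [347.9 206.2] [339, 200, 19, 13, 192] [0.3493 0.1612 0.012 ]
scene brass [334.5 270.9] [324, 262, 22, 18, 312] [0.5718 0.1379 0.012 ]
side blue [233.6 318.7] [223, 307, 23, 22, 267] [0.4543 0.3404 0.068 ]
side green [285.1 175.6] [280, 172, 11, 8, 81] [ 0.5481 -0.2375  0.054 ]
side brass [330.8 243.5] [327, 240, 8, 8, 50] [0.3591 0.0002 0.012 ]
side brass [224.3 260.2] [212, 254, 26, 13, 264] [0.5726 0.135  0.012 ]
side brass [318.9 287.1] [306, 279, 27, 17, 363] [0.35   0.1581 0.012 ]
blue (array([0.4553, 0.3387, 0.0659]), np.float64(0.0003295886985222679))
green (array([ 0.5518, -0.2486,  0.0483]), np.float64(0.00027748892276815827))
```

Emit:
move_arm([
  [[60,-16,-5],[0,0,0],1],
  [[120,-33,-5],[0,0,0],1],
  [[180,-50,-5],[0,0,0],1],
  [[240,-66,0],[0,0,0],1],
  [[300,-83,20],[0,0,0],1],
  [[339,-94,35],[0,0,0],1],
  [[339,-94,35],[0,0,0],1],
  [[339,-94,35],[0,0,0],1],
  [[339,-94,35],[0,0,0],1],
])

```text
time: 1.27
tool_pos: [0.4569, 0.338, 0.1713]
ee_rot: [3.14, -0.0, 1.569]
wrist_force: [-0.4, -0.3, 0.0]
width: 0.0944
```

Run:
```python
from h import *
np.set_printoptions(precision=4,suppress=True)
o,im=snap('wrist','wrist1'); print(o['tool_pos'],o['ee_rot'],o['width'])
for c,s in blobs(im,(105,90,40),(125,255,255),150): print(c,s,onplane('wrist',c,.072,o))
for n,uv in [('scene',(414,275)),('scene',(412,203)),('side',(171,291)),('side',(291,327))]: print(n,uv,onplane(n,uv,.07))
```

```text
[0.4569 0.338  0.1713] [ 3.1402 -0.0003  1.5689] 0.09441527570986327
[276.8 212.2] [256, 193, 42, 41, 965] [0.4542 0.3381 0.072 ]
[547.3 227.3] [533, 204, 27, 50, 886] [0.723  0.3217 0.072 ]
scene (414, 275) [0.5972 0.3101 0.07  ]
scene (412, 203) [0.3708 0.3215 0.07  ]
side (171, 291) [0.5896 0.3145 0.07  ]
side (291, 327) [0.3571 0.3303 0.07  ]
```

View pics/wrist1.png

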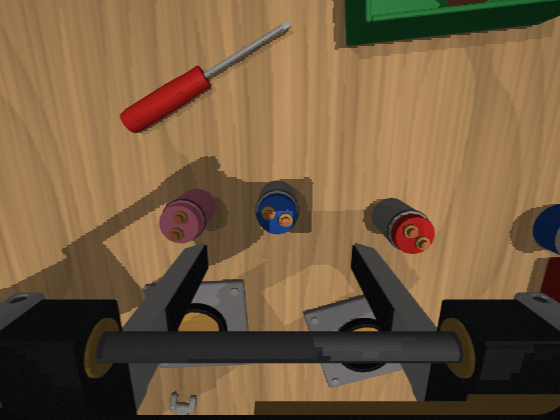

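The wrist view shows the blue cap at (277,212), almost directly below. Pink is at (187,217) and red at (408,230), both along x, so I'll turn the jaws 90° to lie along y and go down.

Emit:
move_arm([
  [[0,-2,0],[0,0,-10],1],
  [[0,-2,0],[0,0,-20],1],
  [[0,-2,0],[0,0,-30],1],
  [[0,-2,0],[0,0,-40],1],
  [[0,-2,0],[0,0,-50],1],
  [[0,-2,0],[0,0,-60],1],
  [[0,-2,0],[0,0,-70],1],
  [[0,-2,0],[0,0,-80],1],
  [[0,-2,0],[0,0,-90],1],
  [[0,-2,0],[0,0,-90],1],
  [[0,-2,40],[0,0,-90],1],
  [[0,-2,80],[0,0,-90],1],
  [[0,-2,110],[0,0,-90],1],
  [[0,-2,130],[0,0,-90],1],
  [[0,-2,145],[0,0,-90],1],
  [[0,-2,145],[0,0,-90],1],
  [[0,-2,145],[0,0,-90],1],
])

```text
time: 3.45
tool_pos: [0.4548, 0.3393, 0.0266]
ee_rot: [3.141, 0.002, 3.141]
wrist_force: [-0.7, 0.9, 0.6]
width: 0.0939
```

Emit:
move_arm([
  [[0,0,0],[0,0,0],0.4],
  [[0,0,0],[0,0,0],0.2],
  [[0,0,0],[0,0,0],0.05],
  [[0,0,0],[0,0,0],-0.1],
  [[0,0,0],[0,0,0],-1],
  [[0,0,0],[0,0,0],-1],
  [[0,0,0],[0,0,0],-1],
  [[0,0,0],[0,0,0],-1],
  [[0,0,0],[0,0,0],-1],
  [[0,0,0],[0,0,0],-1],
])

```text
time: 4.7
tool_pos: [0.4541, 0.339, 0.0255]
ee_rot: [-3.142, 0.0, 3.142]
wrist_force: [0.5, -1.9, -0.1]
width: 0.0435
```

Emit:
move_arm([
  [[0,0,-15],[0,0,0],-1],
  [[0,0,-45],[0,0,0],-1],
  [[0,0,-80],[0,0,0],-1],
  [[0,0,-100],[0,0,0],-1],
  [[-15,-25,-100],[0,0,0],-1],
  [[-40,-68,-100],[0,0,0],-1],
  [[-65,-111,-100],[0,0,0],-1],
  [[-90,-154,-100],[0,0,0],-1],
  [[-108,-185,-100],[0,0,0],-1],
  [[-118,-202,-100],[0,0,0],-1],
  [[-118,-202,-100],[0,0,0],-1],
  [[-118,-202,-100],[0,0,0],-1],
  [[-118,-202,-100],[0,0,0],-1],
])

```text
time: 6.32
tool_pos: [0.5714, 0.1384, 0.1256]
ee_rot: [3.141, -0.0, -3.14]
wrist_force: [-0.2, -0.5, -3.0]
width: 0.0439
```

Run:
```python
from h import *
np.set_printoptions(precision=4,suppress=True)
o=status.get_obs();print(o['tool_pos'],o['ee_rot'],o['width'],o['wrist_force'])
ims=[snap(n,n+'2')[1] for n in('scene','side','wrist')]
cv2.imwrite('pics/m2.png',np.hstack([ims[0][180:400,220:500],ims[1][100:320,120:400]])[:,:,::-1])
```

```text
[0.5714 0.1384 0.1256] [ 3.1411 -0.0001 -3.1396] 0.043926346302058245 [-0.2005 -0.5318 -2.9508]
```

View pics/m2.png

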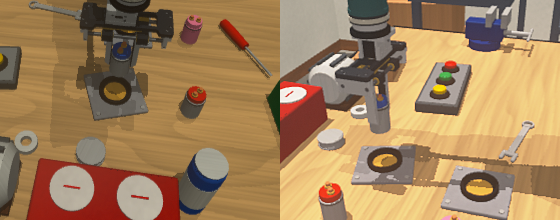

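View pics/wrist2.png

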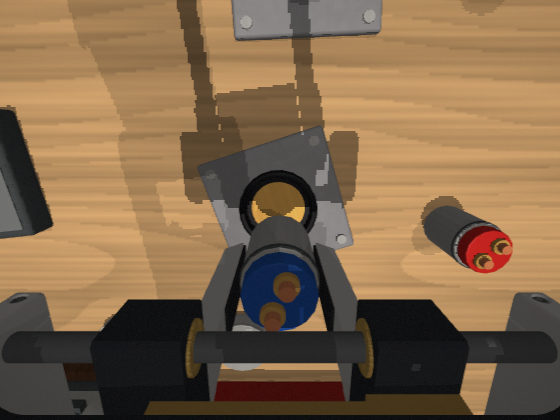

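Run:
```python
from h import *
np.set_printoptions(precision=4,suppress=True)
for n,(a,b,c,d) in {'scene':(310,250,360,295),'side':(200,242,250,280)}.items():
    im=cv2.imread(f'pics/{n}0.png'); m=(im.max(2)<60).astype(np.uint8); k=np.zeros_like(m);k[b:d,a:c]=1;m*=k
    cs,_=cv2.findContours(m,cv2.RETR_EXTERNAL,cv2.CHAIN_APPROX_NONE); q=max(cs,key=cv2.contourArea)
    e=cv2.fitEllipse(q); print(n,e,[onplane(n,e[0],z) for z in(.017,.024)])
```

```text
scene ((334.6025695800781, 270.0419616699219), (27.70039939880371, 31.73651123046875), 101.41191101074219) [array([0.5727, 0.1377, 0.017 ]), array([0.5776, 0.1374, 0.024 ])]Traceback (most recent call last):
  File "<stdin>", line 6, in <module>
cv2.error: OpenCV(4.12.0) /io/opencv/modules/imgproc/src/shapedescr.cpp:361: error: (-201:Incorrect size of input array) There should be at least 5 points to fit the ellipse in function 'fitEllipseNoDirect'
```

Emit:
move_arm([
  [[-2,-1,20],[0,0,0],-1],
  [[-2,-1,45],[0,0,0],-1],
  [[-2,-1,62],[0,0,0],-1],
  [[-2,-1,72],[0,0,0],-1],
  [[-2,-1,80],[0,0,0],-1],
  [[-2,-1,83],[0,0,0],-1],
  [[-2,-1,85],[0,0,0],-1],
  [[-2,-1,85],[0,0,0],-1],
  [[-2,-1,85],[0,0,0],-1],
])

```text
time: 7.6
tool_pos: [0.5743, 0.136, 0.041]
ee_rot: [3.141, 0.001, -3.142]
wrist_force: [-0.5, -0.1, -2.4]
width: 0.0436
```

Emit:
move_arm([
  [[0,0,1],[0,0,0],-1],
  [[0,0,1.7],[0,0,0],-1],
  [[0,0,2.3],[0,0,0],-1],
  [[0,0,2.6],[0,0,0],-1],
  [[0,0,2.6],[0,0,0],-1],
])

```text
time: 8.22
tool_pos: [0.574, 0.136, 0.0378]
ee_rot: [-3.142, -0.0, 3.142]
wrist_force: [0.9, 0.1, -1.8]
width: 0.0434
```

Emit:
move_arm([
  [[0,0,0.4],[0,0,0],-1],
  [[0,0,0.8],[0,0,0],-1],
  [[0,0,0.8],[0,0,0],-1],
])

```text
time: 8.6
tool_pos: [0.5741, 0.136, 0.0375]
ee_rot: [3.142, 0.0, -3.142]
wrist_force: [0.1, -0.4, 0.0]
width: 0.0437
```

Emit:
move_arm([
  [[0,0,0.3],[0,0,0],-1],
  [[0,0,0.3],[0,0,0],-1],
])

```text
time: 8.85
tool_pos: [0.5741, 0.136, 0.0375]
ee_rot: [3.142, 0.001, -3.142]
wrist_force: [-1.9, -1.0, 3.4]
width: 0.0436
```

Contact is firm: the force has gone from -2.4 to +3.4 N and z has stalled at 0.0375 as predicted. I'll open slowly and then rise.

Emit:
move_arm([
  [[0,0,0],[0,0,0],-0.03],
  [[0,0,0],[0,0,0],0.0],
  [[0,0,0],[0,0,0],0.08],
  [[0,0,0],[0,0,0],0.2],
  [[0,0,0],[0,0,0],0.5],
  [[0,0,0],[0,0,0],0.8],
  [[0,0,0],[0,0,0],0.8],
  [[0,0,0],[0,0,0],0.8],
  [[0,0,-15],[0,0,0],0.8],
  [[0,0,-50],[0,0,0],0.8],
  [[0,0,-90],[0,0,0],0.8],
  [[0,0,-130],[0,0,0],0.8],
  [[0,0,-130],[0,0,0],0.8],
  [[0,0,-130],[0,0,0],0.8],
])

```text
time: 10.6
tool_pos: [0.5737, 0.136, 0.1666]
ee_rot: [-3.142, -0.0, -3.142]
wrist_force: [-0.1, 0.1, -0.4]
width: 0.0846
```

Run:
```python
from h import *
ims=[snap(n,n+'3')[1] for n in('scene','side','wrist')]
o=status.get_obs();print(o['tool_pos'],o['joint_positions'],o['width'],o['wrist_force'])
cv2.imwrite('pics/m3.png',np.hstack([cv2.resize(ims[1][170:320,120:380],None,fx=1.5,fy=1.5),cv2.resize(ims[2],(400,300))[:225]])[:,:,::-1])
```

```text
[0.57299822 0.13582845 0.1647496 ] [ 1.36505027e-01  1.87359427e-01  1.33892384e+00 -2.72070249e-05
  1.61892357e+00 -1.43424700e+00] 0.08441868197135467 [ 0.24853019  0.60418223 -0.06225989]
```

View pics/m3.png

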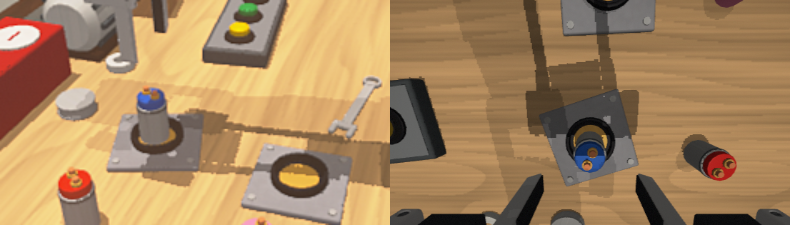

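The solenoid stands upright in the right dock's cup, at about (152,118) in the crop. Next I'll go above the green key with the fingers shut.

Emit:
move_arm([
  [[0,-30,0],[0,0,0],0.4],
  [[4,-80,0],[0,0,0],0],
  [[8,-135,0],[0,0,0],-1],
  [[12,-190,0],[0,0,0],-1],
  [[16,-245,0],[0,0,0],-1],
  [[18,-300,0],[0,0,0],-1],
  [[21,-350,15],[0,0,0],-1],
  [[21,-380,30],[0,0,0],-1],
  [[21,-380,35],[0,0,0],-1],
  [[21,-380,35],[0,0,0],-1],
  [[21,-380,35],[0,0,0],-1],
  [[21,-380,35],[0,0,0],-1],
])

```text
time: 12.25
tool_pos: [0.5536, -0.2431, 0.1327]
ee_rot: [-3.141, 0.001, -3.14]
wrist_force: [-0.3, 0.0, 0.2]
width: 0.0007
```

Run:
```python
from h import *
np.set_printoptions(precision=4,suppress=True)
o,im=snap('wrist','wrist4'); print(o['tool_pos'],o['ee_rot'],o['width'],o['wrist_force'])
for c,s in blobs(im,(45,100,40),(75,255,255),100): print(c,s,onplane('wrist',c,.053,o))
```

```text
[ 0.5536 -0.2431  0.1327] [-3.141   0.0014 -3.1399] 0.000655346967548707 [-0.3495  0.0236  0.2227]
[272.5 214.3] [252, 194, 42, 42, 1379] [ 0.5489 -0.2496  0.053 ]
```

View pics/wrist4.png

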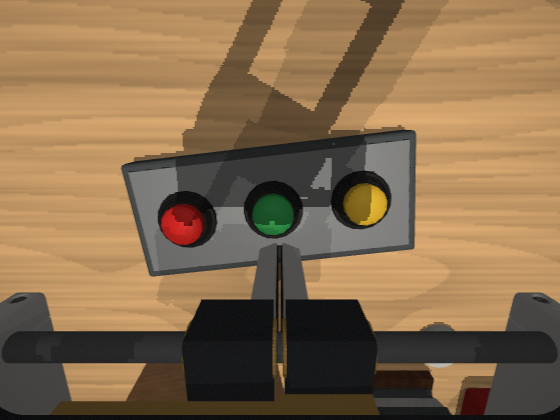

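Green key at (272,214), which is 6 mm off in y. I'll correct that, descend to just above the key, then creep.

Emit:
move_arm([
  [[3,-6,15],[0,0,0],-1],
  [[3,-6,40],[0,0,0],-1],
  [[3,-6,58],[0,0,0],-1],
  [[3,-6,68],[0,0,0],-1],
  [[3,-6,73],[0,0,0],-1],
  [[3,-6,73],[0,0,0],-1],
  [[3,-6,73],[0,0,0],-1],
])

```text
time: 13.18
tool_pos: [0.5506, -0.2503, 0.0598]
ee_rot: [-3.141, 0.002, -3.142]
wrist_force: [0.2, -0.0, 0.8]
width: 0.0005
```

Run:
```python
from h import *
o,im=snap('wrist','wrist5'); print(o['tool_pos'],o['wrist_force'])
o,s=snap('scene','scene5'); s2=snap('side','side5')[1]
cv2.imwrite('pics/m5.png',np.hstack([cv2.resize(im[60:260,180:380],(260,260)),cv2.resize(s[200:270,120:220],(370,260)),cv2.resize(s2[150:215,250:315],(260,260))[:, :160]])[:,:,::-1])
```

```text
[ 0.55060553 -0.25031749  0.05976328] [ 0.19369953 -0.01723755  0.77567087]
```

View pics/m5.png

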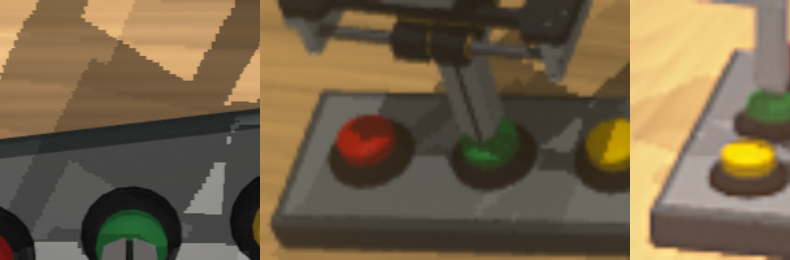

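The fingertips are over the middle of the green key in all three crops. I'll creep down.

Emit:
move_arm([
  [[0,0,2],[0,0,0],-1],
  [[0,0,3.5],[0,0,0],-1],
  [[0,0,4.5],[0,0,0],-1],
  [[0,0,5],[0,0,0],-1],
  [[0,0,5],[0,0,0],-1],
])

```text
time: 13.95
tool_pos: [0.5501, -0.2501, 0.0543]
ee_rot: [-3.141, 0.0, -3.142]
wrist_force: [0.2, 1.4, 3.4]
width: 0.0005
```

Emit:
move_arm([
  [[0,0,0.5],[0,0,0],-1],
  [[0,0,1],[0,0,0],-1],
  [[0,0,1],[0,0,0],-1],
])

```text
time: 14.32
tool_pos: [0.5501, -0.2501, 0.0528]
ee_rot: [-3.141, 0.0, 3.142]
wrist_force: [-1.7, 0.5, 4.1]
width: 0.0005
```

Emit:
move_arm([
  [[0,0,0.5],[0,0,0],-1],
  [[0,0,1],[0,0,0],-1],
  [[0,0,1],[0,0,0],-1],
])

```text
time: 14.7
tool_pos: [0.5501, -0.2501, 0.0516]
ee_rot: [-3.141, 0.0, -3.142]
wrist_force: [-0.8, 0.3, 3.7]
width: 0.0007
```

Emit:
move_arm([
  [[0,0,0.5],[0,0,0],-1],
  [[0,0,1],[0,0,0],-1],
  [[0,0,1],[0,0,0],-1],
])

```text
time: 15.08
tool_pos: [0.5501, -0.2501, 0.0507]
ee_rot: [-3.142, 0.0, 3.142]
wrist_force: [-0.1, -0.1, 3.1]
width: 0.0004
```

The force peaked and then fell to 3.1 N at about 5.3 mm, which matches the given curve past the click. I'll let the key up.

Emit:
move_arm([
  [[0,0,-3],[0,0,0],-1],
  [[0,0,-8],[0,0,0],-1],
  [[0,0,-20],[0,0,0],-1],
  [[0,0,-50],[0,0,0],-1],
  [[0,0,-90],[0,0,0],-1],
  [[0,0,-120],[0,0,0],-1],
  [[0,0,-120],[0,0,0],-1],
  [[0,0,-120],[0,0,0],-1],
])

```text
time: 16.08
tool_pos: [0.5494, -0.2496, 0.1693]
ee_rot: [3.14, -0.002, -3.142]
wrist_force: [-0.0, -0.1, 0.3]
width: 0.0002
```

Run:
```python
from h import *
s=snap('scene','scene6')[1]; s2=snap('side','side6')[1]
o=status.get_obs();print(o['time'],o['tool_pos'],o['wrist_force'])
cv2.imwrite('pics/m6.png',np.hstack([cv2.resize(s[190:310,110:390],None,fx=1.4,fy=1.4),cv2.resize(s2[150:290,170:370],(240,168))])[:,:,::-1])
```

```text
16.175 [ 0.5489922  -0.24941789  0.16830262] [-0.70107996  0.06085627 -0.05767713]
```

View pics/m6.png

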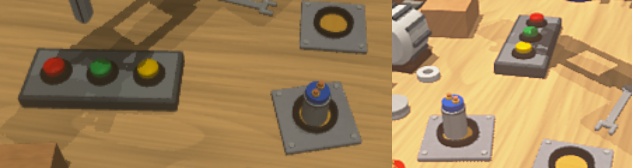

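The blue solenoid stands upright in the far dock, at (316,105) in the left crop. The green key is up, and the robot touches nothing.

```bash
python3 -c "
from bench import order; print(order.close_job())"
```

```text
the job is handed in; nothing more can be done
None
```

The job is done and handed in at about 16 s of the 58 s allowed.

- **Solenoid:** I took the blue-capped solenoid and lowered it until it touched the cup floor of the dock farthest from the base. Contact force was about 3 N and height matched the predicted 12 mm floor. The last pictures show it upright in the cup, though not checked for exact centring.
- **Green key:** I pressed it slowly with the fingers shut. The force read 4.1 N at its highest, then fell to 3.7 N and 3.1 N at about 5.3 mm depth. That is past the 3.5 mm click and well short of the 8.5 mm limit. The last pictures show the key up again.
- **Other keys:** I did not go near the yellow or red keys.

The arm ended clear of everything, with wrist force near 0. The early position estimates for the green key disagreed by about 6 mm in y, so I corrected to the close-up wrist view before pressing. An ellipse fit of the cup worked only in the scene view; the one for the side view failed, so I relied on the scene view and the brass floor seen in both.

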